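# Ring the call bell and point out the tea order

## Task

Tell the waiter which tea order goes out: ring the call bell by pressing its red plunger fully down and letting it up again, then point at the purple teapot, and after that at the purple mug. To point, hold the shut fingertips still, straight above the middle of the lid knob or of the mug's mouth, about 3 cm clear of it, for a good two seconds each. Do not touch, move or lift any of the crockery, do not point at the other teapot or mugs, and finish touching nothing.

Things in the scene. Friction and masses are not known exactly. Their poses are not given: they have to be found in the camera images.
- bell: call bell, fixed to the table: black disc 86 mm across and 10 mm thick with a brass dome 76 mm across on it, rising to 44 mm. Origin at the centre of its underside, z up
- bell_top (a point): centre of the top of the bell's red plunger, a round pin 20 mm across that stands on the dome's middle, its top 56 mm above the table when up; it moves with the plunger
- bell_plunger (a joint): travel of the plunger in m: 0 up, 0.006 fully down; pressed straight down, a spring pushes back with 2 N at first and 5.5 N at full travel, then it stops hard; the bell has rung beyond 0.004
- purple_teapot: the purple teapot, 136 mm high to the top of the lid's knob, round body 128 mm wide; spout to its +x (reaching 111 mm from the centre), loop handle to its -x (106 mm). Origin at the centre of the underside, z up. Loose, stands on the table, 0.5 to 1 kg
- purple_teapot_top (a point): top of the purple teapot's lid knob, 136 mm above its underside (knob 28 mm across)
- purple_mug: the purple mug standing mouth up, 92 mm high, about 80 mm across the mouth, handle to its +y (reaching about 75 mm from the centre). Origin at the centre of the underside, z up. Loose
- purple_mug_rim (a point): centre of the purple mug's mouth, level with its rim, 92 mm above its underside
- grey_teapot: dark grey teapot, 136 mm high to the top of the lid's knob, round body 128 mm wide; spout to its +x (reaching 111 mm from the centre), loop handle to its -x (106 mm). Origin at the centre of the underside, z up. Loose, stands on the table, 0.5 to 1 kg. Leave alone
- grey_teapot_top (a point): top of the grey teapot's lid knob
- teal_mug: teal (green-blue) mug standing mouth up, 92 mm high, about 80 mm across the mouth, handle to its +y (reaching about 75 mm from the centre). Origin at the centre of the underside, z up. Loose. Leave alone
- teal_mug_rim (a point): centre of the teal mug's mouth
- white_mug: white mug standing mouth up, 92 mm high, about 80 mm across the mouth, handle to its +y (reaching about 75 mm from the centre). Origin at the centre of the underside, z up. Loose. Leave alone
- white_mug_rim (a point): centre of the white mug's mouth
- milk_jug: small steel jug with a handle, 85 mm high, 72 mm across. Origin at the centre of its underside. Leave alone
- sugar_jar: clear jar with a steel cap, 100 mm high, 72 mm across. Origin at the centre of its underside. Leave alone
Mind the look-alikes: they are no part of the job. Of the things that look like the bell, take the one that is farthest to the robot's right at the start.

How it is judged:
By the outcome, as a careful person would: the job done as asked, in the order asked, and still so for the second after the job is handed in, with the robot touching nothing.
It also fails if it takes over 54 s, if anything falls off the work surface, if the arm or the gripper's body presses on something with over 40 N, if the wrist force passes 120 N, or if a joint passes its speed limit or range.

## Robot

A 6-joint arm with a two-finger parallel gripper is mounted at the origin on the work surface. World frame = base frame: x ahead of the robot, y to its left, z up, the work surface at z = 0. Lengths are in mm, angles in rad, forces in N, time in s.
With the tool pointing down it reaches from about 250 to 775 mm from the base axis. Payload 8.9 kg.
Tool frame: the origin (TCP) lies at the very end of the fingers, on their centre line; the grasp point (between the pads) lies 19 mm behind it; z points along the fingers, x is the direction in which the jaws open and shut, and the axes are right-handed (so a half turn about z gives the same grasp; the last joint's range is limited). The gripper opens to 85 mm and grips with 20 to 120 N. Pads are 22 mm wide; open, the fingers measure 114 mm over their backs; the gripper's body (76 mm by 85 mm) begins 54 mm behind the grasp point. The pads swing forward as they close: fully open they stand 13 mm farther back than shut.
Start: joints at [-1.291, 0.291, -0.153, 1.127, 0, 1.431], TCP at [213.5, -479.626, 231.305] pointing down, gripper open.
Joint ranges: [-2.52, 2.52], [-0.91, 1.74], [-1.3, 1.37], [-1.96, 2.02], [-1.52, 1.47], [-3.14, 3.14]. Speed limits (rad/s): [2.22, 2.22, 2.79, 3.14, 3.14, 3.14].

## Interface

Orientations are given as a rotation vector (axis times angle).
In Python, from bench import arm gives the robot as it stands.
- The arm moves only by the tool send_rows, never from a script. Its argument "motion" is a list that holds one entry, the list of rows, each a list of 5 numbers: the shift along the tool's x, y, z in mm, then the turn about the tool's z in rad, then the closure, from 0 (fully open) to 1 (shut). In form: [[[tx, ty, tz, twist, jaw], ...]]. A call has 1 to 10 rows; each row is the pose to reach, as a shift and turn from the pose measured when the call began, along the tool's axes at that moment; what a row does not reach only later rows make up. A row lasts 1/8 s, in which the tool goes at most 62.5 mm and 10.7 degrees, less where a joint would pass 70% of its speed; a pose out of reach is approached as far as the arm can. A call with a gripper value outside its range is refused whole. The fingers move at their own pace and stop on an object; "force" is the grip in N (left out, the last holds). Time passes only in rows, so rows that repeat a pose let the fingers close. It gives the time, the measured TCP pose, the force and the opening at its end, in the units of the state.
- arm.read_state(): the state, without advancing time (a new reading comes with each control period).
- arm.capture(name): name is "scene" or "top" or "wrist"; returns a dict with "image" (480x640x3 uint8, red, green, blue), "depth" (480x640 float32, mm along the optical axis (not along the pixel's ray), 0 where there is no reading), "camera_matrix" (3x3 intrinsics, pixels), "R" (3x3) and "t" (3): a world point X has camera coordinates R X + t; the wrist camera has in their place "hand_eye" (4x4, takes a point from camera to tool coordinates, whose origin is the TCP and whose axes are the tool frame's). Camera axes: x right, y down, z forward; pixel columns grow to the right and rows downward; lengths in mm; the calibration is good to about 2 mm. A picture is of the moment at which its call begins: read the wrist's pose just before it.
- arm.close_job(): hands the job in, once; it reports no verdict.
Trained networks look in a picture, given as the dict that the camera call returned (one of the last four; its "shot" number tells which), for a name from the list of things; names that differ only in an ending like _2 or _b are one class to them, and where a whole thing is asked for, a point or a joint stands for the part that bears it (a point fixed in the world has none). Each returns a list of dicts, best first, with "p" (0 to 1); they miss things now and then, are a little off and sometimes report something else, mostly with a low value. They report only what shows in the picture. A call takes as long as a camera call. They do not tell look-alikes from the thing itself.
- arm.look_for(target, picture): "xyz" ([x, y, z] in mm, in the coordinates of the camera as it stood for that picture, good to about 4 mm: the middle of the surface that is visible of it).
- arm.masks_of(target, picture): "region" (480x640 bool, what is visible of it).
- arm.spot_point(target, picture): "xyz" ([x, y, z] in mm, in the coordinates of the camera as it stood for that picture, good to about 4 mm: a listed point, or the origin of a listed thing).
The state is a dict: "clock": time; "q": joint angles; "qd": joint speeds; "joint_torque": joint torques, N m; "eef_pos": TCP position; "eef_rot": TCP orientation; "wrist_force": force on the tool from outside, world axes, zero at the start; "ft_torque": the same for the moment, N m; "finger_gap": finger opening in mm.
Only numpy, scipy, OpenCV 4.12 (cv2) and the standard library are available. Lean on these libraries where they do the work, as an engineer would, in place of code of your own. Each camera call takes 0.05 s, during which the arm holds its last target.

## Working session

There is one attempt and no reset: what is moved stays moved. The work goes in short steps, Python scripts to look and compute and a tool call to move; the robot and the scene stay as the last step left them, time stands still between calls to the robot, and variables do not carry over. Pictures are saved under pics/ and viewed, and the job is handed in when it is done.

Besides the shell and the picture viewer there is one more tool, called after "Request:" as a command line: name --argument value ..., lists and objects as JSON in quotes. send_rows: Moves the arm, as the interface text tells. Its arguments: {"type":"object","properties":{"motion":{"type":"array"},"force":{"type":"number"}},"required":["motion"]}

```bash
mkdir -p pics; cat > h.py <<'E'
from bench import arm
import numpy as np, cv2
def w(c,p):
    return np.array(c["R"]).T@(np.array(p)-np.array(c["t"]))
E
python3 - <<'E'
from h import *
s=arm.read_state();print({k:np.round(v,3) for k,v in s.items()})
for n in("scene","top"):
    c=arm.capture(n);cv2.imwrite(f"pics/{n}1.png",c["image"][:,:,::-1])
    for t in["bell","bell_top","purple_teapot_top","purple_mug_rim","grey_teapot_top","teal_mug_rim","white_mug_rim","milk_jug","sugar_jar"]:
        for d in arm.spot_point(t,c):
            x=np.array(d["xyz"]);u=np.array(c["camera_matrix"])@x;print(n,t,round(d["p"],2),np.round(w(c,x)),np.round(u[:2]/u[2]))
E
```

```text
{'clock': np.float64(0.0), 'q': array([-1.291,  0.291, -0.154,  1.127, -0.   ,  1.431]), 'qd': array([0.001, 0.   , 0.   , 0.   , 0.001, 0.002]), 'joint_torque': array([ 1.0000e-03, -5.3714e+01,  3.3137e+01,  1.6000e-02, -0.0000e+00,
       -0.0000e+00]), 'eef_pos': array([ 213.363, -479.232,  230.739]), 'eef_rot': array([-2.634e+00,  1.711e+00,  2.000e-03]), 'wrist_force': array([ 0.089, -0.483, -0.203]), 'ft_torque': array([-0.012, -0.   , -0.044]), 'finger_gap': np.float64(85.396)}
scene bell 0.92 [435. -57.   2.] [321. 237.]
scene bell 0.91 [339. 197.  -4.] [421. 254.]
scene bell 0.69 [395.  79.   4.] [372. 247.]
scene bell 0.61 [324. 335.   0.] [474. 271.]
scene bell_top 0.64 [395.  80.  56.] [374. 233.]
scene bell_top 0.38 [436. -56.  55.] [321. 223.]
scene bell_top 0.37 [321. 335.  58.] [481. 254.]
scene purple_teapot_top 0.68 [ 524. -334.  136.] [215. 180.]
scene purple_teapot_top 0.44 [652.   4.  95.] [291. 271.]
scene purple_mug_rim 0.85 [651.   2.  94.] [290. 271.]
scene grey_teapot_top 0.74 [521. 318. 133.] [449. 281.]
scene grey_teapot_top 0.24 [654.   4.  95.] [290. 271
[... 639 characters left out ...]
 0.64 [ 522. -333.  132.] [459. 256.]
top purple_teapot_top 0.63 [435. -56.  -1.] [336. 293.]
top purple_mug_rim 0.7 [651.   2.  89.] [315. 202.]
top purple_mug_rim 0.23 [ 524. -333.  133.] [459. 255.]
top grey_teapot_top 0.62 [519. 320. 131.] [175. 253.]
top teal_mug_rim 0.9 [ 583. -116.   90.] [363. 231.]
top teal_mug_rim 0.73 [521. 321.   0.] [189. 257.]
top white_mug_rim 0.65 [560. 133.  88.] [259. 239.]
top milk_jug 0.8 [736. 328.  -5.] [191. 175.]
top milk_jug 0.58 [561. 131.  89.] [260. 238.]
top milk_jug 0.49 [ 520. -329.   -1.] [444. 261.]
top milk_jug 0.29 [519. 318. 133.] [176. 253.]
top sugar_jar 0.92 [ 754. -317.   -0.] [438. 172.]
top sugar_jar 0.56 [654.   2.  90.] [315. 201.]
```

View pics/scene1.png

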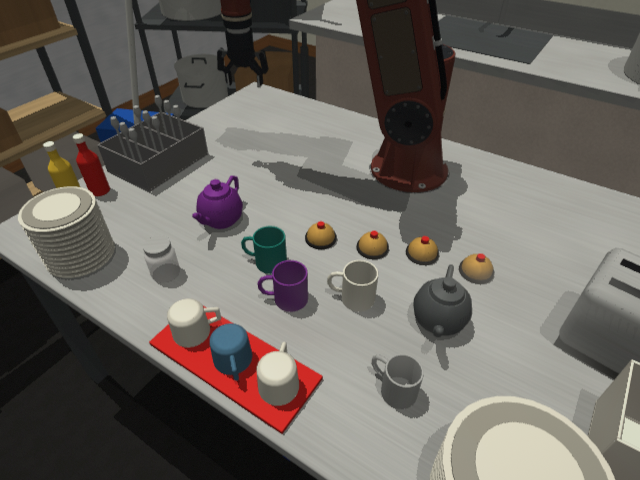

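View pics/top1.png

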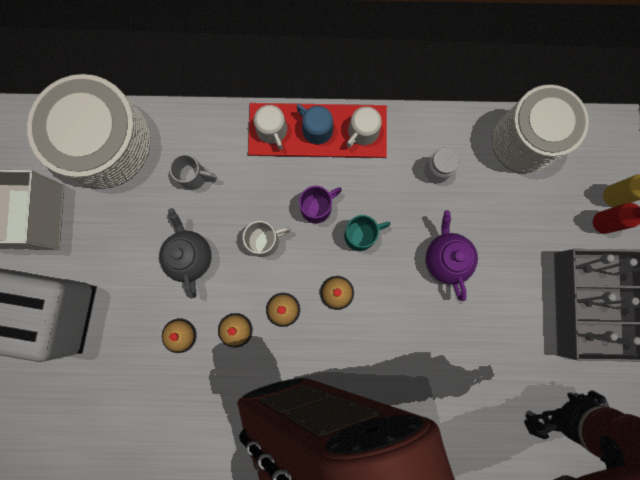

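Bell candidates in the top picture: (337,293), (283,310), (235,330), (178,335). The robot's right is −y, which is picture right, so I choose (337,293) at about [436,-57]. There is one purple teapot, at (452,258), and one purple mug, at (316,204). I'll check with a crop and measure from depth.

```bash
python3 - <<'E'
from h import *
c=arm.capture("top");im=c["image"];K=np.array(c["camera_matrix"]);D=c["depth"]
cv2.imwrite("pics/crop.png",cv2.resize(im[180:350,150:490],None,fx=2.2,fy=2.2,interpolation=cv2.INTER_CUBIC)[:,:,::-1])
for n in("top","scene"):
    c=arm.capture(n);im=c["image"].astype(int);K=np.array(c["camera_matrix"]);D=c["depth"]
    v,u=np.indices(D.shape)
    P=np.stack([(u-K[0,2])/K[0,0]*D,(v-K[1,2])/K[1,1]*D,D],-1)
    W=(P-np.array(c["t"]))@np.array(c["R"])
    near=lambda x,y,r:(np.hypot(W[...,0]-x,W[...,1]-y)<r)&(D>0)
    red=(im[...,0]>130)&(im[...,1]<70)&(im[...,2]<70)&near(436,-57,30)&(W[...,2]>45)
    print(n,"red",red.sum(),W[red].mean(0).round(1),W[red].max(0).round(1))
    k=near(523,-333,40)&(W[...,2]>124);print("knob",k.sum(),W[k].mean(0).round(1),W[k].min(0).round(1),W[k].max(0).round(1))
    k=near(523,-333,90)&(W[...,2]>20)&(W[...,2]<110)
    k=near(651,2,48)&(W[...,2]>84);p=W[k]
    (x,y),r=cv2.minEnclosingCircle(p[:,:2].astype(np.float32));print("mug",k.sum(),x,y,r,p.min(0).round(1),p.max(0).round(1))
E
```

```text
top red 42 [436.4 -55.9  55.6] [444.3 -48.6  60.8]
knob 116 [ 524.  -334.   131.8] [ 511.5 -346.9  124.5] [ 537.  -322.4  138.9]
mug 188 652.7494506835938 0.05012529343366623 39.94036865234375 [612.8 -37.8  84.1] [692.5  39.5  96.8]
scene red 22 [440.4 -55.7  55.4] [446.  -47.9  58.1]
knob 71 [ 528.7 -331.6  131.5] [ 515.3 -348.2  124.2] [ 540.8 -320.   136.5]
mug 279 653.6796264648438 0.7463700771331787 41.48862075805664 [612.3 -38.   84. ] [693.2  40.9  95.3]
```

View pics/crop.png

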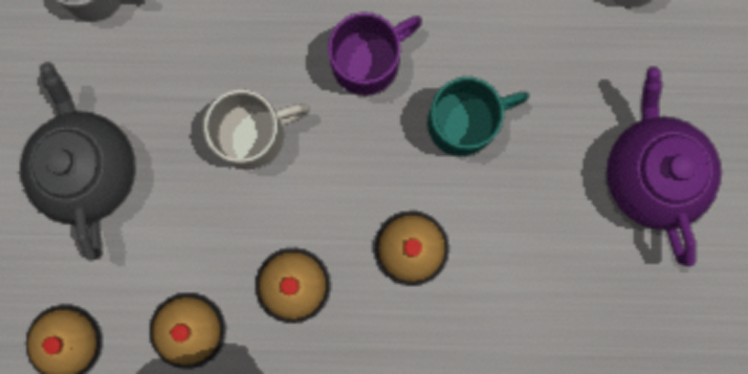

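The crop shows the rightmost bell at crop (412,247), with its plunger centred, and one purple teapot and one purple mug. I'll work out the shifts in tool axes.

```bash
cat > d.py <<'E'
from h import *
import sys
from scipy.spatial.transform import Rotation as R
s=arm.read_state();r=R.from_rotvec(s["eef_rot"]).as_matrix()
print(round(float(s["clock"]),2),s["eef_pos"].round(1),s["wrist_force"].round(1),s["finger_gap"].round(1),s["q"].round(2)); print(r.round(3))
t=np.array(list(map(float,sys.argv[1:4])));print("delta",(r.T@(t-s["eef_pos"])).round(1))
E
python3 d.py 437 -56 110
```

```text
Traceback (most recent call last):
  File "d.py", line 5, in <module>
    print(round(float(s["clock"]),2),s["eef_pos"].round(1),s["wrist_force"].round(1),s["finger_gap"].round(1),s["q"].round(2)); print(r.round(3))
                                                                                     ^^^^^^^^^^^^^^^^^^^^^
AttributeError: 'float' object has no attribute 'round'
```

```bash
sed -i 's/s\["finger_gap"\].round(1)/round(s["finger_gap"],1)/' d.py
python3 d.py 437 -56 110
```

```text
1.15 [ 213.5 -479.6  231.3] [ 0.4 -0.6  1.2] 85.3 [-1.29  0.29 -0.15  1.13  0.    1.43]
[[ 0.407 -0.914  0.   ]
 [-0.914 -0.407 -0.   ]
 [ 0.    -0.    -1.   ]]
delta [-296.2 -376.4  121.3]
```

Request:
send_rows --motion '[[[-15,-19,0,0,1],[-45,-57,0,0,1],[-75,-95,0,0,1],[-105,-133,0,0,1],[-135,-172,0,0,1],[-165,-210,0,0,1],[-195,-248,0,0,1],[-225,-286,0,0,1],[-255,-324,10,0,1],[-275,-350,20,0,1]]]' --force 30

```text
clock: 2.4
eef_pos: [422.2, -84.3, 211.3]
eef_rot: [-2.636, 1.709, -0.001]
wrist_force: [-0.7, -0.7, -0.0]
finger_gap: 0.2
```

```bash
python3 d.py 437 -56 85
```

```text
2.4 [422.2 -84.3 211.3] [-0.7 -0.7 -0. ] 0.2 [-0.37  0.12 -0.42  1.02  0.    2.35]
[[ 0.408 -0.913  0.001]
 [-0.913 -0.408 -0.   ]
 [ 0.    -0.001 -1.   ]]
delta [-19.8 -25.  126.3]
```

Request:
send_rows --motion '[[[-10,-13,30,0,1],[-20,-25,65,0,1],[-20,-25,100,0,1],[-20,-25,120,0,1],[-20,-25,126,0,1],[-20,-25,126,0,1],[-20,-25,126,0,1]]]'

```text
clock: 3.28
eef_pos: [437.7, -56.1, 86.1]
eef_rot: [-2.635, 1.709, -0.003]
wrist_force: [-0.4, 0.7, 0.3]
finger_gap: 0.1
```

```bash
python3 d.py 437 -56 50; python3 - <<'E'
from h import *
c=arm.capture("scene");cv2.imwrite("pics/s2.png",cv2.resize(c["image"][150:290,230:430],None,fx=4,fy=4,interpolation=cv2.INTER_CUBIC)[:,:,::-1])
from scipy.spatial.transform import Rotation as R
s=arm.read_state();r=R.from_rotvec(s["eef_rot"]).as_matrix()
c=arm.capture("wrist");K=np.array(c["camera_matrix"]);im=c["image"].astype(int);D=c["depth"]
cv2.imwrite("pics/w2.png",c["image"][:,:,::-1])
H=np.array(c["hand_eye"])
m=(im[...,0]>130)&(im[...,1]<60)&(im[...,2]<60)&(D>0)
v,u=np.nonzero(m);d=D[m];P=np.stack([(u-K[0,2])/K[0,0]*d,(v-K[1,2])/K[1,1]*d,d],-1)
T=P@H[:3,:3].T+H[:3,3];W=T@r.T+s["eef_pos"]
k=(abs(W[:,2]-56)<4)&(np.hypot(W[:,0]-437,W[:,1]+56)<30);print(k.sum(),len(k));print(W[k].mean(0),W[k].min(0),W[k].max(0))
E
```

```text
3.27 [437.7 -56.1  86.1] [-0.4  0.7  0.3] 0.1 [-0.29  0.28 -0.6   0.69  0.    2.43]
[[ 0.408 -0.913  0.002]
 [-0.913 -0.408 -0.   ]
 [ 0.001 -0.002 -1.   ]]
delta [-0.4  0.6 36.1]
424 1323
[438.90869074 -54.7817903   55.39093894] [430.67015036 -64.85120476  53.23982959] [446.77430989 -46.61852982  57.04613673]
```

View pics/s2.png

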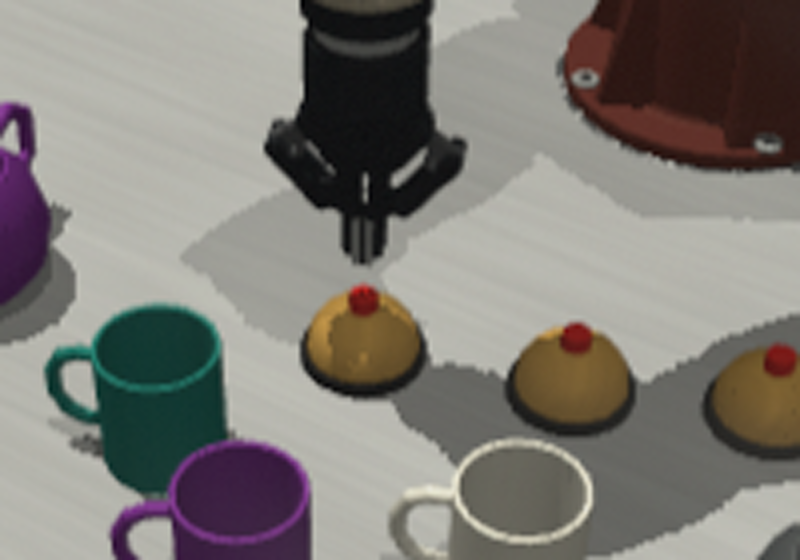

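View pics/w2.png

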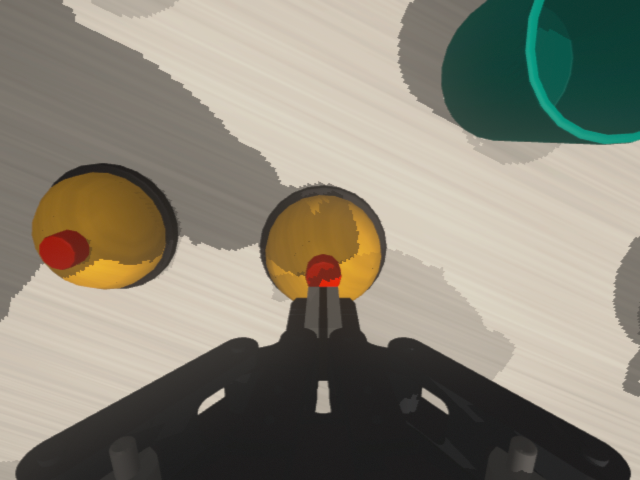

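The tip is centred over the chosen bell's plunger: scene crop (363,300), wrist (322,272). I'll press gently.

Request:
send_rows --motion '[[[0,0,15,0,1],[0,0,25,0,1],[0,0,29,0,1],[0,0,32,0,1],[0,0,34,0,1],[0,0,35,0,1],[0,0,35,0,1]]]'

```text
clock: 4.25
eef_pos: [437.6, -56.1, 51.2]
eef_rot: [-2.635, 1.709, -0.003]
wrist_force: [-1.7, 1.0, 4.0]
finger_gap: -0.2
```

Request:
send_rows --motion '[[[0,0,1,0,1],[0,0,2,0,1],[0,0,2,0,1]]]'

```text
clock: 4.62
eef_pos: [437.7, -56.1, 49.9]
eef_rot: [-2.635, 1.709, -0.004]
wrist_force: [-5.7, 0.7, 17.7]
finger_gap: 0.0
```

17.7 N at z=49.9 is well over the 5.5 N spring force, so the plunger is at its hard stop. Lifting now.

Request:
send_rows --motion '[[[0,0,-4,0,1],[0,0,-15,0,1],[0,0,-40,0,1],[0,0,-80,0,1],[0,0,-120,0,1],[0,0,-150,0,1],[0,0,-165,0,1],[0,0,-165,0,1]]]'

```text
clock: 5.62
eef_pos: [438.3, -56.3, 216.1]
eef_rot: [-2.634, 1.709, -0.009]
wrist_force: [0.6, 0.2, -0.1]
finger_gap: 0.0
```

```bash
python3 d.py 524.5 -333 215; python3 - <<'E'
from h import *
c=arm.capture("scene");cv2.imwrite("pics/s3.png",cv2.resize(c["image"][120:330,180:500],None,fx=2.4,fy=2.4,interpolation=cv2.INTER_CUBIC)[:,:,::-1])
E
```

```text
5.62 [438.3 -56.3 216.1] [ 0.6  0.2 -0.1] 0.0 [-0.29  0.14 -0.39  1.03  0.    2.43]
[[ 0.408 -0.913  0.006]
 [-0.913 -0.408 -0.002]
 [ 0.004 -0.004 -1.   ]]
delta [287.8  34.1   2.1]
```

View pics/s3.png

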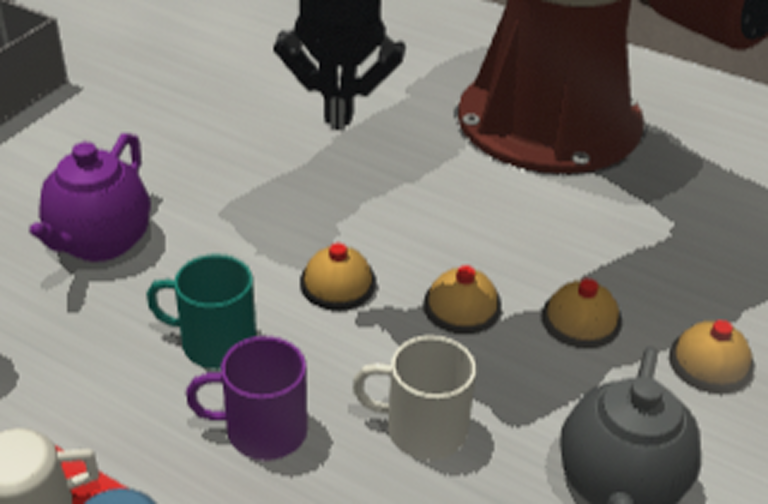

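The plunger is up again at crop (338,250). Moving to the purple teapot.

Request:
send_rows --motion '[[[15,2,0,0,1],[50,6,0,0,1],[90,11,0,0,1],[130,15,0,0,1],[170,20,0,0,1],[210,25,1,0,1],[250,30,2,0,1],[275,33,2,0,1],[288,34,2,0,1],[288,34,2,0,1]]]'

```text
clock: 6.92
eef_pos: [523.7, -333.5, 212.8]
eef_rot: [-2.634, 1.71, -0.004]
wrist_force: [0.2, 1.2, 0.4]
finger_gap: -0.2
```

```bash
python3 d.py 524.5 -333 166; cat > wk.py <<'E'
from h import *
import sys
from scipy.spatial.transform import Rotation as R
x,y,zlo,rad=map(float,sys.argv[1:5])
s=arm.read_state();r=R.from_rotvec(s["eef_rot"]).as_matrix()
c=arm.capture("wrist");K=np.array(c["camera_matrix"]);D=c["depth"];H=np.array(c["hand_eye"])
cv2.imwrite(sys.argv[6],c["image"][:,:,::-1])
for d in arm.spot_point(sys.argv[5],c): print(d["p"],(r@(H@np.r_[d["xyz"],1])[:3]+s["eef_pos"]).round(1))
m=D>0
v,u=np.nonzero(m);d=D[m];P=np.stack([(u-K[0,2])/K[0,0]*d,(v-K[1,2])/K[1,1]*d,d],-1)
W=(P@H[:3,:3].T+H[:3,3])@r.T+s["eef_pos"]
k=(W[:,2]>zlo)&(W[:,2]<zlo+14)&(np.hypot(W[:,0]-x,W[:,1]-y)<rad);p=W[k]
print(k.sum(),p.mean(0).round(1),p.min(0).round(1),p.max(0).round(1),cv2.minEnclosingCircle(p[:,:2].astype(np.float32)))
E
python3 wk.py 524.5 -333 126 40 purple_teapot_top pics/w4.png
```

```text
6.92 [ 523.7 -333.5  212.8] [0.2 1.2 0.4] -0.2 [-0.69  0.48  0.09  1.17  0.    2.04]
[[ 0.407 -0.913  0.003]
 [-0.913 -0.407 -0.   ]
 [ 0.001 -0.002 -1.   ]]
delta [-0.2 -0.8 46.9]
0.64 [ 525.  -333.2  137.1]
1170 [ 526.4 -334.1  132.3] [ 511.7 -347.6  126. ] [ 538.9 -321.6  137.2] ((525.3035888671875, -334.8037109375), 13.572142601013184)
```

View pics/w4.png

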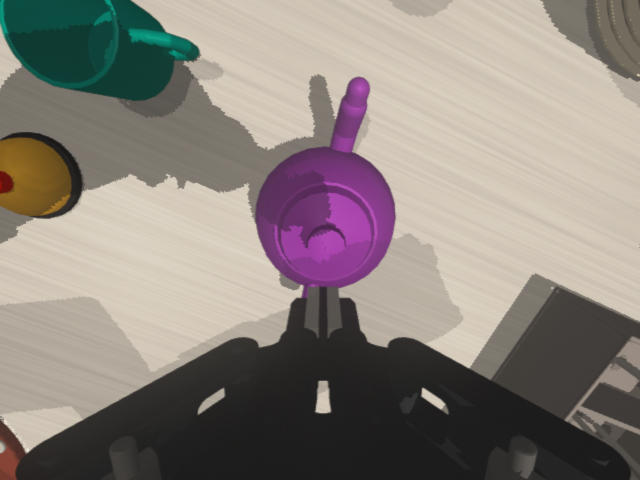

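Knob centre is about (525,-334), directly below the tip. Lower to 30 mm clear and hold.

Request:
send_rows --motion '[[[1,-1,15,0,1],[1,-1,30,0,1],[1,-1,40,0,1],[1,-1,45,0,1],[1,-1,47,0,1],[1,-1,47,0,1],[1,-1,47,0,1],[1,-1,47,0,1],[1,-1,47,0,1],[1,-1,47,0,1]]]'

```text
clock: 8.28
eef_pos: [525.2, -332.8, 166.6]
eef_rot: [-2.635, 1.708, -0.005]
wrist_force: [-0.5, 0.4, -0.3]
finger_gap: 0.0
```

Request:
send_rows --motion '[[[0,0,0,0,1],[0,0,0,0,1],[0,0,0,0,1],[0,0,0,0,1],[0,0,0,0,1],[0,0,0,0,1],[0,0,0,0,1],[0,0,0,0,1],[0,0,0,0,1],[0,0,0,0,1]]]'

```text
clock: 9.52
eef_pos: [525.2, -332.8, 166.5]
eef_rot: [-2.635, 1.708, -0.005]
wrist_force: [1.2, -0.2, 1.5]
finger_gap: -0.2
```

Request:
send_rows --motion '[[[0,0,0,0,1],[0,0,0,0,1],[0,0,0,0,1],[0,0,0,0,1],[0,0,0,0,1],[0,0,0,0,1],[0,0,0,0,1],[0,0,0,0,1],[0,0,0,0,1],[0,0,0,0,1]]]'

```text
clock: 10.78
eef_pos: [525.2, -332.8, 166.5]
eef_rot: [-2.635, 1.708, -0.005]
wrist_force: [0.1, 0.7, 0.6]
finger_gap: 0.4
```

```bash
python3 - <<'E'
from h import *
c=arm.capture("scene");cv2.imwrite("pics/s5.png",cv2.resize(c["image"][100:330,150:450],None,fx=2.4,fy=2.4,interpolation=cv2.INTER_CUBIC)[:,:,::-1])
E
python3 d.py 525 -334 166
```

```text
10.82 [ 525.2 -332.8  166.5] [ 0.5  0.3 -0. ] -0.1 [-0.68  0.51  0.01  1.07  0.    2.04]
[[ 0.408 -0.913  0.003]
 [-0.913 -0.408 -0.   ]
 [ 0.002 -0.003 -1.   ]]
delta [1.  0.7 0.5]
```

View pics/s5.png

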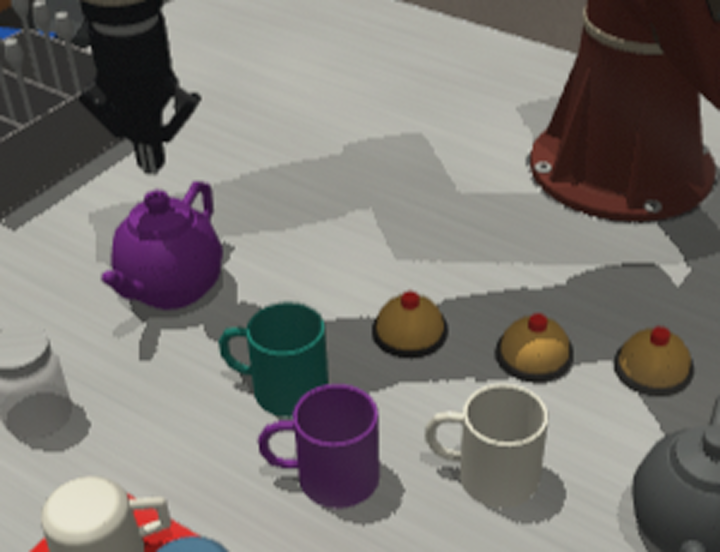

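Tip at crop (150,168) is above the knob at (157,198) and has been still for about 2.9 s. Now rise and cross to the purple mug.

Request:
send_rows --motion '[[[0,0,-20,0,1],[-5,-5,-45,0,1],[-25,-25,-52,0,1],[-55,-55,-52,0,1],[-85,-85,-52,0,1],[-115,-115,-52,0,1],[-145,-145,-52,0,1],[-175,-175,-52,0,1],[-205,-205,-52,0,1],[-230,-230,-52,0,1]]]'

```text
clock: 12.08
eef_pos: [641.6, -27.3, 218.8]
eef_rot: [-2.635, 1.707, -0.005]
wrist_force: [0.7, -0.5, 0.0]
finger_gap: 0.1
```

```bash
python3 d.py 652.5 0.5 165;python3 wk.py 652.5 0.5 84 45 purple_mug_rim pics/w6.png
```

```text
12.07 [641.6 -27.3 218.8] [ 0.7 -0.5  0. ] 0.1 [-0.16  0.52  0.17  1.21  0.    2.56]
[[ 0.409 -0.913  0.003]
 [-0.913 -0.409 -0.   ]
 [ 0.002 -0.003 -1.   ]]
delta [-21.  -21.1  53.8]
0.89 [652.4   2.4  89.2]
1773 [652.2   2.3  90.5] [613.9 -38.2  84.1] [692.9  41.1  93.9] ((653.1743774414062, 1.5161081552505493), 39.83851623535156)
```

View pics/w6.png

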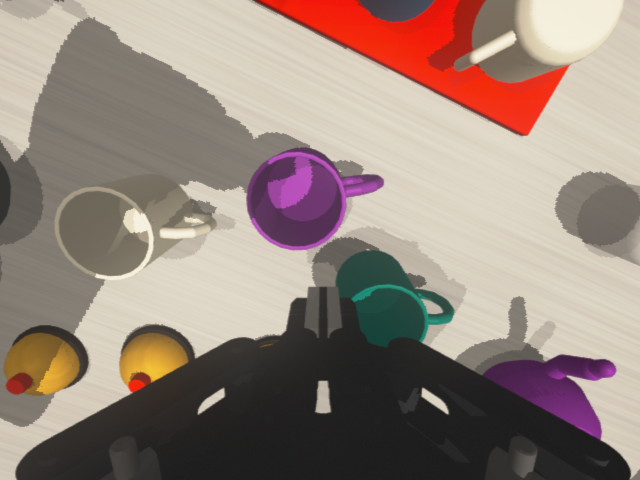

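The purple mug's mouth is at wrist (297,199), centre about (653,1.5).

Request:
send_rows --motion '[[[-14,-14,0,0,1],[-22,-22,15,0,1],[-22,-22,45,0,1],[-22,-22,70,0,1],[-22,-22,88,0,1],[-22,-22,97,0,1],[-22,-22,97,0,1],[-22,-22,97,0,1]]]'

```text
clock: 13.18
eef_pos: [653.7, 3.4, 122.4]
eef_rot: [-2.637, 1.703, -0.006]
wrist_force: [-0.1, 0.9, 0.5]
finger_gap: 0.2
```

Request:
send_rows --motion '[[[0,0,0,0,1],[0,0,0,0,1],[0,0,0,0,1],[0,0,0,0,1],[0,0,0,0,1],[0,0,0,0,1],[0,0,0,0,1],[0,0,0,0,1],[0,0,0,0,1],[0,0,0,0,1]]]'

```text
clock: 14.42
eef_pos: [653.7, 3.4, 122.4]
eef_rot: [-2.637, 1.703, -0.006]
wrist_force: [0.2, -0.2, 0.8]
finger_gap: -0.0
```

Request:
send_rows --motion '[[[0,0,0,0,1],[0,0,0,0,1],[0,0,0,0,1],[0,0,0,0,1],[0,0,0,0,1],[0,0,0,0,1],[0,0,0,0,1],[0,0,0,0,1],[0,0,0,0,1],[0,0,0,0,1]]]'

```text
clock: 15.68
eef_pos: [653.8, 3.4, 122.3]
eef_rot: [-2.637, 1.703, -0.006]
wrist_force: [-0.7, 0.1, 0.7]
finger_gap: 0.0
```

```bash
python3 - <<'E'
from h import *
c=arm.capture("scene");cv2.imwrite("pics/s7.png",cv2.resize(c["image"][100:330,150:450],None,fx=2.4,fy=2.4,interpolation=cv2.INTER_CUBIC)[:,:,::-1])
E
python3 d.py 653 1.5 122
```

```text
15.72 [653.7   3.5 122.3] [-0.4 -0.1  0.4] 0.1 [-0.11  0.6   0.05  1.01  0.    2.61]
[[ 0.411 -0.912  0.005]
 [-0.912 -0.411  0.   ]
 [ 0.002 -0.004 -1.   ]]
delta [1.5 1.5 0.3]
```

View pics/s7.png

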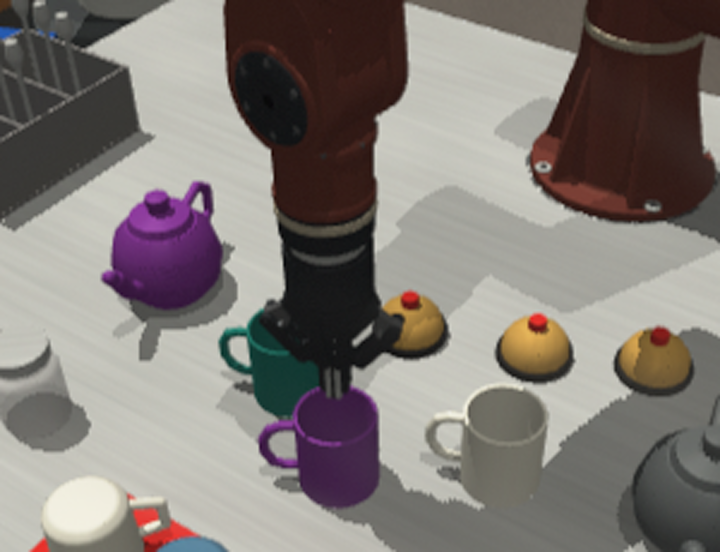

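The tip is over the middle of the purple mug's mouth (2 mm off centre, 30 mm above the rim). It was still for over 2.5 s, touches nothing, and all the crockery is in place. Handing in.

```bash
python3 -c "
from h import *
print(arm.close_job())"
```

```text
the job is handed in; nothing more can be done
None
```

I rang the bell, pointed at the purple teapot and then at the purple mug, and handed the job in at about 15.8 s of the 54 s allowed.

- **Bell:** I used the one farthest to the robot's right, at about (437, -56). The press reached z = 49.9 with 17.7 N, well above the 5.5 N spring force, so the plunger was at its stop. The next picture showed it up again.
- **Purple teapot:** The tip was held for about 2.9 s, about 30 mm above the lid knob and 1 to 2 mm off its measured centre.
- **Purple mug:** The tip was held for more than 2.5 s, about 30 mm above the rim and 2 mm off the measured centre of the mouth.

In the last scene crop the purple teapot and the three mugs had not visibly moved; the milk jug was outside it and most of the grey teapot was cut off. The wrist force was near zero with the arm free above the mug. The camera estimates agreed to within about 2 to 4 mm, and no check failed.

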